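# Refit the cover disc of a work lamp

## Task

The work lamp lies face up on the bench with its white cover disc loose on its face. Put the disc back: bring it into the round seat edge first, with its leading edge down under the fixed lip and the opposite side still propped up on the small pad, then press that raised side down until the disc lies flat and fully home in the seat, and then swing the retaining clip fully across it. Leave everything else on the bench where it is.

Things in the scene. Friction and masses are not known exactly. Their poses are not given: they have to be found in the camera images.
- lamp: dark metal work lamp fixed to the bench, face up, face 45 mm above the table. Origin on the table below the seat centre; outline x -160 to +75, y -65 to +65 mm in its own frame. x points from the end where the loose disc lies towards seat and lip. The face is clear in the strip y -38 to +38 mm from x -160 mm up to the seat.
- seat (a point): centre of the seat's mouth, level with the lamp's face; axes as lamp. Flat recess 62 mm across, 8 mm deep (a seated disc is flush); a slot as deep crosses it along y, x -22 to +8 mm. A steel lip, 45 degrees either side of +x, covers radius 25 to 40 mm, underside 2.5 mm and top 5.5 mm above the face: the disc cannot drop in level, its +x edge must go in low, under the lip.
- disc: white disc, 60 mm across, 8 mm thick, 50 g, both faces plain. Origin at the centre of its underside, z its axis. Starts flat on the lamp's face 75 to 95 mm from the seat centre on its -x side. Slid along the face it tips into the seat by itself, leading edge down, rear edge up about 7 mm, once about 20 mm short of the seat centre. Its rear may hang on the pusher: backing off lets it settle.
- lift_pad (a joint): rubber pad, 10 mm across, in the seat floor 24 mm from the seat centre on its -x side. In m: 0 = raised (top 2.5 mm below the face), 0.0055 = level with the seat floor, stop 0.006. Starts at 0 to 1 mm. Takes about 3 N to move, stays where left: it props the disc's -x side up about 5 mm (0.1 rad) until the disc is pressed down above it.
- clip (a joint): flat steel arm, 36 x 10 mm, on an upright pivot beside the seat, 1.6 to 5.6 mm above the face. Radians: 0 = arm along the lamp's +x (open, clear of the seat); grows clockwise seen from above; 1.57 (stop) = along the lamp's -y, across the disc (closed). Starts at -0.5 to 0. Turns with about 1 N at its tab, stays where left, passes over the disc only if that lies flat.
- clip_pivot (a point): top of the clip's pivot, 10 mm above the face, at x -15, y +46 mm from the seat centre in the lamp's frame; pivot 12 mm across.
- clip_tab (a point): top centre of the clip's upright round tab to push it by, 8 mm across, standing on the arm 29 mm from the pivot axis, top 25 mm above the lamp's face; the point's x axis points along the arm away from the pivot.
- thumbscrew: small steel thumbscrew standing on its head on a corner of the lamp's face, head 14 mm across, 16 mm tall; leave alone. Origin at its underside.
- tape: roll of grey tape lying flat on the table beside the lamp, 80 mm across, 19 mm tall; leave alone. Origin at its underside.
- driver: screwdriver lying on the table beside the lamp, 170 mm long; leave alone. Origin at its underside.
- jar: closed jar, 60 mm across, 75 mm tall; leave alone. Origin at its underside.
- mug: white mug, 80 mm across, 90 mm tall; leave alone. Origin at its underside.
- wrench: steel wrench lying on the table, 160 mm long; leave alone. Origin at its underside.
- pliers: pliers with green handles lying on the table, 160 mm long; leave alone. Origin at its underside.

How it is judged:
By the outcome, as a careful person would: the job done as asked, in the order asked, and still so for the second after the job is handed in, with the robot touching nothing.
It also fails if it takes over 54 s, if anything falls off the work surface, if the arm or the gripper's body presses on something with over 40 N, if the wrist force passes 120 N, or if a joint passes its speed limit or range.

## Robot

A 6-joint arm with a two-finger parallel gripper is mounted at the origin on the work surface. World frame = base frame: x ahead of the robot, y to its left, z up, the work surface at z = 0. Lengths are in m, angles in degrees, forces in N, time in s.
With the tool pointing down it reaches from about 0.375 to 0.75 m from the base axis. Payload 9 kg.
Tool frame: the origin (TCP) lies at the very end of the fingers, on their centre line; the grasp point (between the pads) lies 19 mm behind it; z points along the fingers, y is the direction in which the jaws open and shut (so a half turn about z gives the same grasp; the last joint's range is limited). The gripper opens to 85 mm and grips with 20 to 120 N. Pads are 22 mm wide; open, the fingers measure 114 mm over their backs; the gripper's body (76 mm by 85 mm) begins 54 mm behind the grasp point. The pads swing forward as they close: fully open they stand 13 mm farther back than shut.
Start: joints at [62.24, 5.964, 5.575, 89.605, 0, 77.527], TCP at [0.158, 0.579, 0.21] pointing down, gripper open.
Joint ranges: [-171.21, 171.21], [-48.23, 106.86], [-62.78, 66.21], [-105.2, 120.99], [-86.42, 89.51], [-180, 180]. Speed limits (degrees/s): [127.2, 127.2, 147.25, 180, 180, 180].

## Interface

Orientations are given as [roll, pitch, yaw] about the fixed x, y, z axes, in that order (R = Rz(yaw) Ry(pitch) Rx(roll)).
In Python, from rig import state, viewer, robot, nets gives the robot as it stands.
- The arm moves only by the tool move_arm, never from a script. Its argument "steps" is one flat list of numbers, 7 for each row, row after row: the shift along the tool's x, y, z normalised to -1 to 1, where 1 is 0.1 m, then the turn, a rotation vector about the tool's x, y, z normalised to -1 to 1, where 1 is 45 degrees, then the opening, from 0 (shut) to 1 (fully open). In form: [dx, dy, dz, ax, ay, az, grip, dx, dy, dz, ax, ay, az, grip, ...]. A call has 1 to 20 rows; each row is the pose to reach, as a shift and turn from the pose commanded when the call began, along the tool's axes at that moment; what a row does not reach only later rows make up. A row lasts 1/12 s, in which the tool goes at most 41.7 mm and 7.16 degrees, less where a joint would pass 70% of its speed; a pose out of reach is approached as far as the arm can. A call with a number of a shift or a turn outside -1 to 1 is refused whole. A call with a gripper value outside its range is refused whole. The fingers move at their own pace and stop on an object; "squeeze" is the grip in N (left out, the last holds). Time passes only in rows, so rows that repeat a pose let the fingers close. It gives the time, the measured TCP pose, the force and the opening at its end, in the units of the state.
- state(): the state, without advancing time (a new reading comes with each control period).
- viewer.capture(name): name is "side" or "top" or "wrist"; returns the picture (384x512x3 uint8, red, green, blue); there is no depth.
- viewer.calibration(name): a dict with "mtx" (3x3 intrinsics, pixels), "dist_coeffs" ([k1, k2, p1, p2, k3] as OpenCV has them; the pictures are not rectified), "extrinsics" (4x4, takes a point from world to camera coordinates). Camera axes: x right, y down, z forward; pixel columns grow to the right and rows downward; lengths in m; the calibration is good to about 2 mm. A picture is of the moment at which its call begins: read the wrist's pose just before it. calibration takes no time and is no camera call; for the wrist camera it gives the pose at the moment of the call.
- robot.hand_in(): hands the job in, once; it reports no verdict.
Trained networks look in the newest picture that a camera, given by its name, has taken for a name from the list of things; names that differ only in an ending like _2 or _b are one class to them, and where a whole thing is asked for, a point or a joint stands for the part that bears it (a point fixed in the world has none). Each returns a list of dicts, best first, with "score" (0 to 1); they miss things now and then, are a little off and sometimes report something else, mostly with a low value. They report only what shows in the picture. A call takes as long as a camera call.
- nets.boxes_of(thing, camera): "at" ([x, y, z] in m, in the coordinates of the camera as it stood for that picture, good to about 4 mm: the middle of the surface that is visible of it).
- nets.trace(thing, camera): "region" (384x512 bool, what is visible of it).
The state is a dict: "clock": time; "q": joint angles; "dq": joint speeds; "joint_efforts": joint torques, N m; "position": TCP position; "ee_rot": TCP orientation; "wrist_force": force on the tool from outside, world axes, zero at the start; "ft_torque": the same for the moment, N m; "opening": opening from 0.0 (shut) to 1.0 (fully open).
Only numpy, scipy, OpenCV 4.12 (cv2) and the standard library are available. Lean on these libraries where they do the work, as an engineer would, in place of code of your own. Each camera call takes 0.05 s, during which the arm holds its last target. There are 200 camera calls.

## Working session

There is one attempt and no reset: what is moved stays moved. The work goes in short steps, Python scripts to look and compute and a tool call to move; the robot and the scene stay as the last step left them, time stands still between calls to the robot, and variables do not carry over. Pictures are saved under pics/ and viewed, about 8 in all and at most 12, crops included, and the job is handed in when it is done.

Besides the shell and the picture viewer there is one more tool, called after "Emit:" as name(argument=value, ...) on one line, values as JSON. move_arm: Moves the arm, as the interface text tells. Its arguments: {"type":"object","properties":{"steps":{"type":"array","items":{"type":"number"}},"squeeze":{"type":"number"}},"required":["steps"]}

```bash
ls; mkdir -p pics; cat > h.py <<'E'
import numpy as np, cv2
from rig import state, viewer, robot, nets
def cap(n,f=None):
    im=viewer.capture(n)
    if f: cv2.imwrite('pics/'+f,cv2.cvtColor(im,cv2.COLOR_RGB2BGR))
    return im
def w(cam,p):
    E=np.array(viewer.calibration(cam)['extrinsics']); return (np.linalg.inv(E)@np.r_[p,1])[:3]
def onz(cam,uv,z):
    c=viewer.calibration(cam);E=np.array(c['extrinsics'])
    p=cv2.undistortPoints(np.array(uv,float).reshape(-1,1,2),np.array(c['mtx']),np.array(c['dist_coeffs'])).reshape(-1,2)
    R=E[:3,:3];o=-R.T@E[:3,3];d=np.c_[p,np.ones(len(p))]@R
    return o+d*((z-o[2])/d[:,2])[:,None]
def px(cam,P):
    c=viewer.calibration(cam);E=np.array(c['extrinsics'])
    return cv2.projectPoints(np.array(P,float).reshape(-1,1,3),cv2.Rodrigues(E[:3,:3])[0],E[:3,3],np.array(c['mtx']),np.array(c['dist_coeffs']))[0].reshape(-1,2)
E
python3 - <<'E'
from h import *
a=cap('top','t0.png');b=cap('side','s0.png');c=cap('wrist','w0.png')
cv2.imwrite('pics/all0.png',cv2.cvtColor(np.vstack([np.hstack([a,b])]),cv2.COLOR_RGB2BGR)[:, :])
np.set_printoptions(precision=4,suppress=True)
s=state();print(s)
for cam in['top','wrist']:
  for t in['lamp','seat','disc','lift_pad','clip','clip_pivot','clip_tab','thumbscrew','tape','driver','jar','mug']:
    r=nets.boxes_of(t,cam)
    print(cam,t,[(round(x['score'],2),w(cam,x['at'])) for x in r[:2]])
E
```

```text
pics
{'clock': 0.15, 'q': array([62.2394,  5.99  ,  5.5388, 89.6048,  0.0014, 77.53  ]), 'dq': array([ 0.07  , -0.0394,  0.1749,  0.0052, -0.0455, -0.0221]), 'joint_efforts': array([  0.0036, -55.7358,  50.4006,   0.0126,  -0.0003,  -0.    ]), 'position': array([0.1581, 0.5785, 0.2096]), 'ee_rot': array([-179.9456,   -0.0134,  164.7094]), 'wrist_force': array([ 0.5793, -0.2174,  0.446 ]), 'ft_torque': array([ 0.016 , -0.0261,  0.0188]), 'opening': 1.0030459753676801}
top lamp [(0.86, array([ 0.5934, -0.0005,  0.0515])), (0.58, array([ 0.5313, -0.001 ,  0.0522]))]
top seat []
top disc [(0.79, array([ 0.6091, -0.0503,  0.0511]))]
top lift_pad [(0.18, array([ 0.4939, -0.2996,  0.0724]))]
top clip []
top clip_pivot []
top clip_tab [(0.41, array([0.5307, 0.0029, 0.0516]))]
top thumbscrew []
top tape [(0.78, array([ 0.5084, -0.1102,  0.0178]))]
top driver [(0.36, array([ 0.59  , -0.0003,  0.0472]))]
top jar [(0.7, array([ 0.4905, -0.2971,  0.0777]))]
top mug [(0.67, array([ 0.344 , -0.3766,  0.0427])), (0.37, array([0.5908, 0.0016, 0.05  ]))]
wrist lamp []
wrist seat []
wrist disc []
wrist lift_pad []
wrist clip []
wrist clip_pivot []
wrist clip_tab []
wrist thumbscrew []
wrist tape []
wrist driver []
wrist jar []
wrist mug []
```

View pics/t0.png

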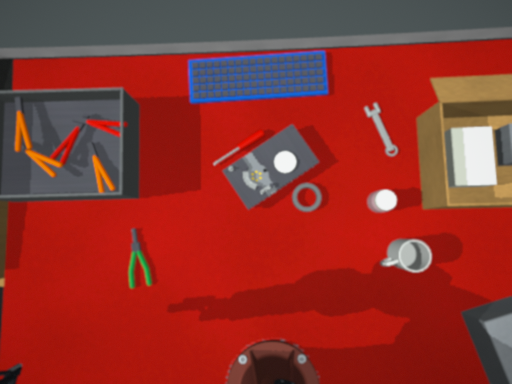

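```bash
python3 - <<'E'
from h import *
np.set_printoptions(precision=4,suppress=True)
print(onz('top',[[257,175],[285,161],[292,124],[319,160],[249,209],[222,171]],.045))
from scipy.spatial.transform import Rotation as R
s=state();c=viewer.calibration('wrist');E=np.linalg.inv(np.array(c['extrinsics']))
Rt=R.from_euler('xyz',s['ee_rot'],degrees=True).as_matrix()
print('cam in tool',Rt.T@(E[:3,3]-s['position']),'\n',Rt.T@E[:3,:3],c['mtx'])
E
python3 -c "
import cv2
a=cv2.imread('pics/s0.png');cv2.imwrite('pics/s0b.png',a)"
```

```text
[[ 0.5728  0.0277  0.045 ]
 [ 0.6095 -0.0506  0.045 ]
 [ 0.7133 -0.0733  0.045 ]
 [ 0.6094 -0.1438  0.045 ]
 [ 0.4795  0.052   0.045 ]
 [ 0.5868  0.1244  0.045 ]]
cam in tool [ 0.0827  0.0011 -0.1632] 
 [[-0.     -0.9469 -0.3216]
 [ 1.      0.     -0.0001]
 [ 0.0001 -0.3216  0.9469]] [[288.3465   0.     259.2031]
 [  0.     288.3465 194.333 ]
 [  0.       0.       1.    ]]
```

View pics/s0.png

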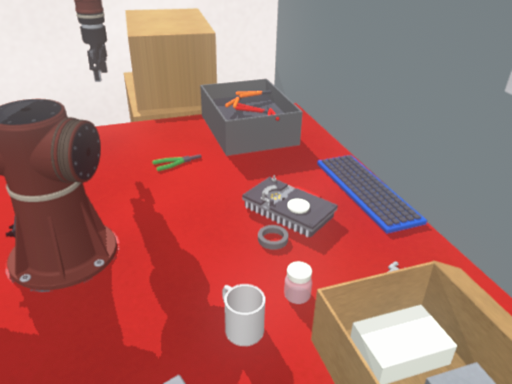

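Emit:
move_arm(steps=[-0.97, -0.75, 0.08, 0, 0, 0, 0.35, -0.97, -0.75, 0.08, 0, 0, 0, 0.35, -0.97, -0.75, 0.08, 0, 0, 0, 0.35])

```text
clock: 1.6
position: [0.2323, 0.4797, 0.2018]
ee_rot: [-180.0, 0.0, 164.8]
wrist_force: [1.2, -0.5, -0.5]
opening: 0.606
```

Emit:
move_arm(steps=[-0.97, -0.75, 0.08, 0, 0, 0, 0.35, -0.97, -0.75, 0.08, 0, 0, 0, 0.35, -0.97, -0.75, 0.08, 0, 0, 0, 0.35])

```text
clock: 1.85
position: [0.3066, 0.3813, 0.1942]
ee_rot: [180.0, 0.0, 164.7]
wrist_force: [1.2, 1.2, 0.5]
opening: 0.351
```

Emit:
move_arm(steps=[-0.97, -0.75, 0.08, 0, 0, 0, 0.35, -0.97, -0.75, 0.08, 0, 0, 0, 0.35, -0.97, -0.75, 0.08, 0, 0, 0, 0.35])

```text
clock: 2.1
position: [0.3805, 0.2832, 0.1863]
ee_rot: [180.0, 0.0, 164.7]
wrist_force: [0.5, 0.5, -0.2]
opening: 0.346
```

Emit:
move_arm(steps=[-0.97, -0.75, 0.08, 0, 0, 0, 0.35, -0.97, -0.75, 0.08, 0, 0, 0, 0.35, -0.97, -0.75, 0.08, 0, 0, 0, 0.35])

```text
clock: 2.35
position: [0.4544, 0.1851, 0.1783]
ee_rot: [180.0, 0.0, 164.7]
wrist_force: [0.6, -0.3, 0.0]
opening: 0.347
```

Emit:
move_arm(steps=[-0.97, -0.75, 0.08, 0, 0, 0, 0.35, -0.97, -0.75, 0.08, 0, 0, 0, 0.35, -0.97, -0.75, 0.08, 0, 0, 0, 0.35])

```text
clock: 2.6
position: [0.5283, 0.087, 0.1702]
ee_rot: [180.0, 0.0, 164.7]
wrist_force: [0.2, 1.2, -0.1]
opening: 0.346
```

Emit:
move_arm(steps=[-0.93, -0.73, 0.1, 0, 0, 0.93, 0.35, -0.93, -0.73, 0.1, 0, 0, 0.93, 0.35, -0.93, -0.73, 0.1, 0, 0, 0.93, 0.35, -0.93, -0.73, 0.1, 0, 0, 0.93, 0.35, -0.93, -0.73, 0.1, 0, 0, 0.93, 0.35, -0.93, -0.73, 0.1, 0, 0, 0.93, 0.35, -0.93, -0.73, 0.1, 0, 0, 0.93, 0.35])

```text
clock: 3.18
position: [0.5977, -0.0061, 0.16]
ee_rot: [-180.0, -0.0, 122.6]
wrist_force: [-0.9, -0.7, 0.4]
opening: 0.353
```

```bash
python3 - <<'E'
from h import *
np.set_printoptions(precision=4,suppress=True)
s=state();print(s['position'],s['ee_rot'],s['opening'])
c=cap('wrist'); c=cv2.cvtColor(c,cv2.COLOR_RGB2BGR);cv2.imwrite('pics/w1raw.png',c)
cv2.imwrite('pics/w1.png',cv2.resize(c,(800,600),interpolation=cv2.INTER_CUBIC))
np.savez('w1.npz',**viewer.calibration('wrist'))
for t in['seat','disc','lift_pad','clip','clip_pivot','clip_tab','thumbscrew','lamp']:
    r=nets.boxes_of(t,'wrist')
    print(t,[(round(x['score'],2),w('wrist',x['at'])) for x in r[:2]])
E
```

```text
[ 0.5977 -0.0061  0.16  ] [-179.9928   -0.0188  122.5606] 0.3525710494104535
seat [(0.62, array([0.5783, 0.0232, 0.0418]))]
disc [(0.65, array([ 0.6099, -0.0435,  0.0527]))]
lift_pad [(0.33, array([ 0.6104, -0.0444,  0.0526]))]
clip [(0.6, array([0.5364, 0.0032, 0.0509])), (0.41, array([0.6687, 0.0566, 0.02  ]))]
clip_pivot [(0.87, array([0.5412, 0.0034, 0.0493]))]
clip_tab [(0.59, array([ 0.5313, -0.0009,  0.0547]))]
thumbscrew [(0.45, array([0.5898, 0.1015, 0.0504]))]
lamp [(0.92, array([0.5718, 0.019 , 0.0446])), (0.52, array([0.6681, 0.0565, 0.0191]))]
```

View pics/w1.png

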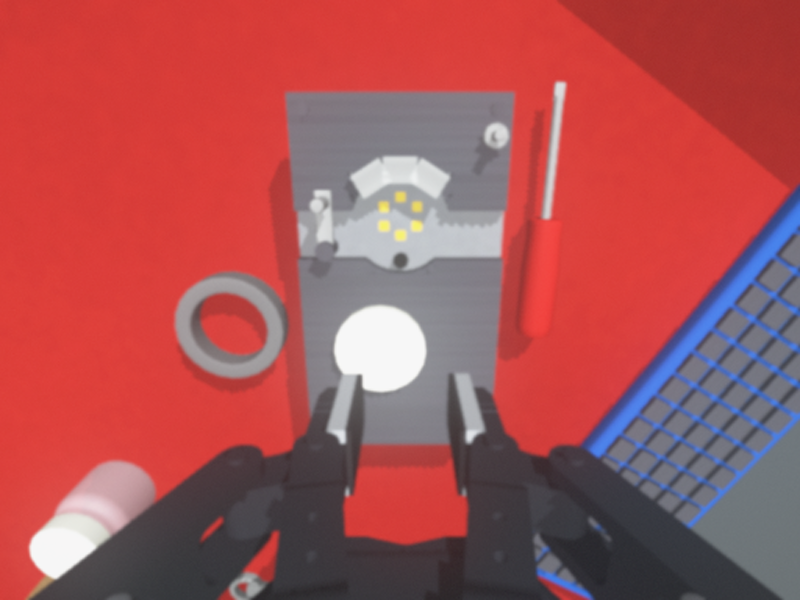

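```bash
python3 - <<'E'
from h import *
np.set_printoptions(precision=4,suppress=True)
f=lambda uv,z:onz('wrist',np.array(uv)*.64,z)
C=f([[286,93],[515,93],[493,443],[308,443]],.045);print(C)
d=(C[0]-C[3]+C[1]-C[2])[:2];yaw=np.degrees(np.arctan2(d[1],d[0]));print('yaw',yaw,np.linalg.norm(d)/2)
y=np.radians(yaw);ex=np.array([np.cos(y),np.sin(y)]);ey=np.array([-ex[1],ex[0]])
S1=C[:,:2].mean(0)+.0425*ex;print('seat from corners',S1)
pv=f([[324,250]],.055)[0,:2];print('pivot->seat',pv+.015*ex-.046*ey)
pd=f([[401,260]],.0425)[0,:2];print('pad->seat',pd+.024*ex)
# disc
r=nets.trace('disc','wrist')[0]['region'] if 0 else None
im=cv2.imread('pics/w1raw.png').min(2)
n,l,st,ce=cv2.connectedComponentsWithStats((im>200).astype(np.uint8))
k=l[223,243];m=np.argwhere(l==k)[:,::-1];cnt=cv2.findContours((l==k).astype(np.uint8),0,cv2.CHAIN_APPROX_NONE)[0][0].reshape(-1,2)
W=onz('wrist',cnt,.053)[:,:2];(cx,cy),r=cv2.minEnclosingCircle((W*1000).astype(np.float32));print('disc',cx,cy,r)
tb=f([[317,205]],.070)[0,:2];sc=f([[496,133]],.061)[0,:2]
for n,p in dict(disc=np.array([cx,cy])/1000,tab=tb,pivot=pv,screw=sc,pad=pd).items(): q=p-S1;print(n,p,q@ex,q@ey)
E
```

```text
[[ 0.4794  0.0546  0.045 ]
 [ 0.5883  0.1251  0.045 ]
 [ 0.717  -0.0699  0.045 ]
 [ 0.6034 -0.1435  0.045 ]]
yaw 122.73888474422556 0.23363012328379634
seat from corners [0.574  0.0273]
pivot->seat [0.5734 0.028 ]
pad->seat [0.5738 0.0283]
disc 606.4570922851562 -47.84883499145508 30.777612686157227
disc [ 0.6065 -0.0478] -0.08076867253648765 0.013395408218102495
tab [0.5276 0.0146] 0.01441618342989171 0.04600491470363342
pivot [ 0.5428 -0.0095] -0.014085860621694535 0.046201594723277006
screw [0.5897 0.0999] 0.052536074802994305 -0.052388208812390966
pad [0.5868 0.0081] -0.02308823297016621 -0.00031026998803053256
```

Emit:
move_arm(steps=[-0.86, -0.15, 0.2, 0, 0, 0, 0.353, -0.86, -0.15, 0.2, 0, 0, 0, 0.353, -0.86, -0.15, 0.6, 0, 0, 0, 0.353, -0.86, -0.15, 0.95, 0, 0, 0, 0.353, -0.86, -0.15, 1.0, 0, 0, 0, 0.353])

```text
clock: 4.05
position: [0.6278, -0.0856, 0.053]
ee_rot: [-179.7, -0.4, 122.8]
wrist_force: [-0.8, 0.3, -1.2]
opening: 0.349
```

Emit:
move_arm(steps=[0, 0, 0.05, 0, 0, 0, 0.353, 0, 0, 0.1, 0, 0, 0, 0.353, 0, 0, 0.12, 0, 0, 0, 0.353, 0, 0, 0.12, 0, 0, 0, 0.353])

```text
clock: 4.38
position: [0.6327, -0.086, 0.05]
ee_rot: [179.9, 0.1, 122.9]
wrist_force: [0.5, 0.1, 0.1]
opening: 0.351
```

```bash
python3 - <<'E'
from h import *
np.set_printoptions(precision=4,suppress=True)
s=state();print(s['position'],s['ee_rot'],s['opening'],s['wrist_force'])
c=cap('wrist'); c=cv2.cvtColor(c,cv2.COLOR_RGB2BGR);cv2.imwrite('pics/w2raw.png',c)
b=cv2.cvtColor(cap('side'),cv2.COLOR_RGB2BGR)
u,v=px('side',[[0.62,-.05,.05]])[0].astype(int)
b=b[v-60:v+60,u-80:u+80]
cv2.imwrite('pics/w2.png',np.vstack([c[150:350,100:420],cv2.resize(b,(320,240),interpolation=cv2.INTER_CUBIC)]))
E
```

```text
[ 0.6327 -0.086   0.05  ] [179.9065   0.1089 122.9074] 0.35070387870750624 [0.5108 0.0528 0.0817]
```

View pics/w2.png

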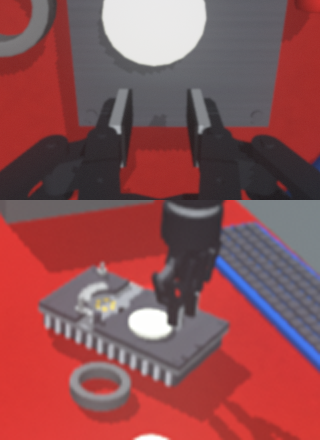

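Emit:
move_arm(steps=[0, -0.015, 0.02, 0, 0, 0, 0.353, 0, -0.015, 0.02, 0, 0, 0, 0.353, 0, -0.015, 0.02, 0, 0, 0, 0.353])

```text
clock: 4.73
position: [0.6305, -0.087, 0.0465]
ee_rot: [180.0, 0.0, 122.9]
wrist_force: [0.2, 0.5, -0.7]
opening: 0.356
```

Emit:
move_arm(steps=[0, 0, 0.02, 0, 0, 0, 0.353, 0, 0, 0.02, 0, 0, 0, 0.353, 0, 0, 0.02, 0, 0, 0, 0.353])

```text
clock: 4.98
position: [0.6303, -0.0869, 0.044]
ee_rot: [-180.0, -0.0, 122.9]
wrist_force: [0.3, -0.2, 0.3]
opening: 0.353
```

Emit:
move_arm(steps=[0, 0, 0.015, 0, 0, 0, 0.353, 0, 0, 0.015, 0, 0, 0, 0.353, 0, 0, 0.015, 0, 0, 0, 0.353])

```text
clock: 5.23
position: [0.6303, -0.0869, 0.0425]
ee_rot: [-180.0, -0.0, 122.9]
wrist_force: [-0.1, 0.9, 0.4]
opening: 0.353
```

Emit:
move_arm(steps=[0, 0, 0.015, 0, 0, 0, 0.353, 0, 0, 0.015, 0, 0, 0, 0.353, 0, 0, 0.015, 0, 0, 0, 0.353])

```text
clock: 5.48
position: [0.6304, -0.0869, 0.0411]
ee_rot: [180.0, -0.0, 122.9]
wrist_force: [1.2, -0.5, -0.1]
opening: 0.359
```

Emit:
move_arm(steps=[0, 0, 0.015, 0, 0, 0, 0.353, 0, 0, 0.015, 0, 0, 0, 0.353, 0, 0, 0.015, 0, 0, 0, 0.353])

```text
clock: 5.73
position: [0.6304, -0.0869, 0.0396]
ee_rot: [-180.0, -0.0, 122.9]
wrist_force: [-0.9, 0.3, -0.0]
opening: 0.351
```

Emit:
move_arm(steps=[0, 0, 0.015, 0, 0, 0, 0.353, 0, 0, 0.015, 0, 0, 0, 0.353, 0, 0, 0.015, 0, 0, 0, 0.353])

```text
clock: 5.98
position: [0.6304, -0.0869, 0.0381]
ee_rot: [-180.0, -0.0, 122.9]
wrist_force: [-0.8, 1.3, 0.7]
opening: 0.348
```

Emit:
move_arm(steps=[0, 0, 0.015, 0, 0, 0, 0.353, 0, 0, 0.015, 0, 0, 0, 0.353, 0, 0, 0.015, 0, 0, 0, 0.353])

```text
clock: 6.23
position: [0.6304, -0.0869, 0.0366]
ee_rot: [-180.0, -0.0, 122.9]
wrist_force: [-0.3, -0.8, 0.1]
opening: 0.353
```

```bash
python3 - <<'E'
from h import *
c=cv2.cvtColor(cap('wrist'),cv2.COLOR_RGB2BGR)
b=cv2.cvtColor(cap('side'),cv2.COLOR_RGB2BGR)
u,v=px('side',[[0.62,-.07,.05]])[0].astype(int)
b=b[v-40:v+40,u-50:u+50]
cv2.imwrite('pics/w3.png',np.hstack([cv2.resize(c[180:360,150:350],(400,360)),cv2.resize(b,(400,360),interpolation=cv2.INTER_CUBIC)]))
E
```

```text
(no output)
```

View pics/w3.png

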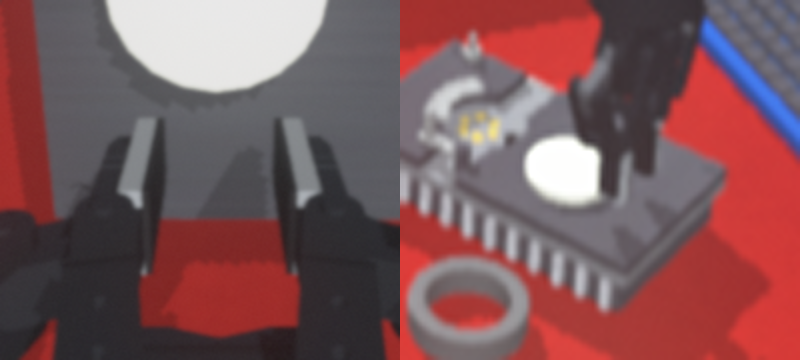

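```bash
python3 - <<'E'
from h import *
np.set_printoptions(precision=4,suppress=True)
s=state();p=s['position'];y=np.radians(s['ee_rot'][2]);tx=np.array([np.cos(y),np.sin(y)]);ty=np.array([np.sin(y),-np.cos(y)])
for z in [.036,.040,.045,.050,.053,.056]:
    q=onz('wrist',[[221,239],[231.5,239.5],[288,239],[297,240]],z)[:,:2]-p[:2]
    print(z,np.c_[q@tx,q@ty].round(4).tolist())
E
```

```text
0.036 [[-0.0022, -0.0233], [-0.0025, -0.0167], [-0.0022, 0.0191], [-0.0029, 0.0249]]
0.04 [[-0.0001, -0.0228], [-0.0004, -0.0163], [-0.0001, 0.0187], [-0.0008, 0.0243]]
0.045 [[0.0025, -0.022], [0.0022, -0.0157], [0.0025, 0.0181], [0.0019, 0.0236]]
0.05 [[0.0052, -0.0213], [0.0048, -0.0152], [0.0052, 0.0176], [0.0045, 0.0228]]
0.053 [[0.0067, -0.0208], [0.0064, -0.0149], [0.0067, 0.0172], [0.0061, 0.0224]]
0.056 [[0.0083, -0.0204], [0.008, -0.0146], [0.0083, 0.0169], [0.0077, 0.0219]]
```

Emit:
move_arm(steps=[0, 0, 0.008, 0, 0, 0, 0.353, 0, 0, 0.015, 0, 0, 0, 0.353, 0, 0, 0.015, 0, 0, 0, 0.353])

```text
clock: 6.58
position: [0.6303, -0.0869, 0.035]
ee_rot: [-180.0, -0.0, 122.9]
wrist_force: [-0.4, 0.3, 0.9]
opening: 0.353
```

Emit:
move_arm(steps=[0.08, 0, 0, 0, 0, 0, 0.353, 0.12, 0.01, 0, 0, 0, 0, 0.353, 0.16, 0.025, 0, 0, 0, 0, 0.353, 0.2, 0.04, 0, 0, 0, 0, 0.353, 0.24, 0.053, 0, 0, 0, 0, 0.353, 0.28, 0.066, 0, 0, 0, 0, 0.353, 0.32, 0.08, 0, 0, 0, 0, 0.353, 0.36, 0.092, 0, 0, 0, 0, 0.353, 0.4, 0.105, 0, 0, 0, 0, 0.353, 0.44, 0.118, 0, 0, 0, 0, 0.353, 0.48, 0.13, 0, 0, 0, 0, 0.353, 0.52, 0.14, 0, 0, 0, 0, 0.353, 0.55, 0.14, 0, 0, 0, 0, 0.353, 0.55, 0.14, 0, 0, 0, 0, 0.353])

```text
clock: 7.75
position: [0.612, -0.0325, 0.0352]
ee_rot: [-180.0, -0.0, 122.9]
wrist_force: [0.3, 0.5, 0.7]
opening: 0.355
```

```bash
cat >> h.py <<'E'
S=np.array([.5738,.0280]);Y=np.radians(122.7);EX=np.array([np.cos(Y),np.sin(Y)]);EY=np.array([-EX[1],EX[0]])
def lampxy(p): q=np.asarray(p)[...,:2]-S; return np.stack([q@EX,q@EY],-1)
def look(f,sl=(slice(100,340),slice(100,420))):
    s=state();print('tcp lamp mm',(lampxy(s['position'])*1000).round(1),s['position'][2],s['wrist_force'].round(1),s['opening'],s['clock'])
    c=cv2.cvtColor(cap('wrist'),cv2.COLOR_RGB2BGR);cv2.imwrite('pics/raw_'+f,c)
    im=c.min(2);n,l,st,ce=cv2.connectedComponentsWithStats((im>185).astype(np.uint8))
    k=1+np.argmax(st[1:,4]);cnt=cv2.findContours((l==k).astype(np.uint8),0,cv2.CHAIN_APPROX_NONE)[0][0].reshape(-1,2)
    for z in(.045,.053):
        W=lampxy(onz('wrist',cnt,z))*1000;(cx,cy),r=cv2.minEnclosingCircle(W.astype(np.float32));print('disc',z,cx,cy,r,W.min(0),W.max(0))
    cv2.imwrite('pics/'+f,cv2.resize(c[sl],(640,480),interpolation=cv2.INTER_CUBIC))
E
python3 -c "
from h import *
look('w4.png')"
```

```text
tcp lamp mm [-71.6   0.5] 0.03516364664454655 [0.3 0.5 0.7] 0.35483099606183793 7.75
disc 0.045 -86.41183471679688 14.592909812927246 32.563228607177734 [-118.86820081  -15.69139286] [-53.88293979  46.12889453]
disc 0.053 -81.30842590332031 13.829207420349121 30.864822387695312 [-112.07197039  -14.8755467 ] [-50.4761494   43.72037639]
```

View pics/w4.png

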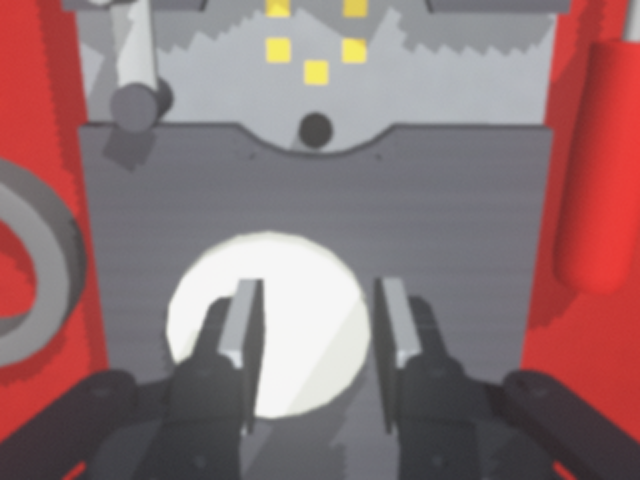

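Emit:
move_arm(steps=[0, 0, -0.15, 0, 0, 0, 0.353, -0.3, -0.08, -0.15, 0, 0, 0, 0.353, -0.57, -0.14, -0.15, 0, 0, 0, 0.353, -0.57, -0.14, -0.15, 0, 0, 0, 0.353, -0.57, -0.14, 0, 0, 0, 0, 0.353, -0.57, -0.14, 0.04, 0, 0, 0, 0.353, -0.57, -0.14, 0.06, 0, 0, 0, 0.353, -0.57, -0.14, 0.06, 0, 0, 0, 0.353])

```text
clock: 8.47
position: [0.6309, -0.0882, 0.0285]
ee_rot: [-180.0, -0.1, 122.9]
wrist_force: [-0.3, -0.9, -0.1]
opening: 0.349
```

Emit:
move_arm(steps=[0, 0, 0.01, 0, 0, 0, 0.353, 0, 0, 0.02, 0, 0, 0, 0.353, 0, 0, 0.02, 0, 0, 0, 0.353])

```text
clock: 8.72
position: [0.6317, -0.0884, 0.0275]
ee_rot: [180.0, 0.0, 122.9]
wrist_force: [-0.6, -0.0, -0.3]
opening: 0.351
```

Emit:
move_arm(steps=[0, 0, 0.01, 0, 0, 0, 0.353, 0, 0, 0.015, 0, 0, 0, 0.353, 0, 0, 0.015, 0, 0, 0, 0.353])

```text
clock: 8.97
position: [0.6315, -0.0885, 0.0257]
ee_rot: [180.0, -0.0, 122.9]
wrist_force: [-0.9, 0.6, 0.2]
opening: 0.352
```

Emit:
move_arm(steps=[0, 0, 0.008, 0, 0, 0, 0.353, 0, 0, 0.015, 0, 0, 0, 0.353, 0, 0, 0.015, 0, 0, 0, 0.353])

```text
clock: 9.22
position: [0.6314, -0.0885, 0.024]
ee_rot: [-180.0, -0.0, 122.9]
wrist_force: [-0.1, 0.4, 0.1]
opening: 0.35
```

Emit:
move_arm(steps=[0.08, 0, 0, 0, 0, 0, 0.353, 0.12, 0.01, 0, 0, 0, 0, 0.353, 0.16, 0.025, 0, 0, 0, 0, 0.353, 0.2, 0.04, 0, 0, 0, 0, 0.353, 0.2, 0.04, 0, 0, 0, 0, 0.353])

```text
clock: 9.63
position: [0.6238, -0.0685, 0.0242]
ee_rot: [180.0, -0.0, 122.9]
wrist_force: [0.7, -0.1, -0.4]
opening: 0.355
```

```bash
python3 -c "
from h import *
look('w5.png')"
```

```text
tcp lamp mm [-108.3   10.1] 0.02424967012825916 [ 0.7 -0.1 -0.4] 0.35489189331833154 9.6333
disc 0.045 -72.89391326904297 9.318755149841309 31.27386474609375 [-104.00579905  -21.41977965] [-41.64097502  40.32100029]
disc 0.053 -70.22128295898438 9.336501121520996 29.517396926879883 [-99.58578143 -19.67561996] [-40.72364535  38.59752113]
```

Emit:
move_arm(steps=[0.04, 0.012, 0, 0, 0, 0, 0.353, 0.08, 0.024, 0, 0, 0, 0, 0.353, 0.12, 0.036, 0, 0, 0, 0, 0.353, 0.16, 0.048, 0, 0, 0, 0, 0.353, 0.2, 0.06, 0, 0, 0, 0, 0.353, 0.24, 0.072, 0, 0, 0, 0, 0.353, 0.28, 0.084, 0, 0, 0, 0, 0.353, 0.32, 0.095, 0, 0, 0, 0, 0.353, 0.36, 0.1, 0, 0, 0, 0, 0.353, 0.4, 0.102, 0, 0, 0, 0, 0.353, 0.43, 0.102, 0, 0, 0, 0, 0.353, 0.46, 0.102, 0, 0, 0, 0, 0.353, 0.46, 0.102, 0, 0, 0, 0, 0.353])

```text
clock: 10.77
position: [0.6073, -0.0249, 0.0242]
ee_rot: [-180.0, -0.0, 122.9]
wrist_force: [0.2, 0.1, -0.5]
opening: 0.354
```

```bash
python3 -c "
from h import *
look('w6.png')"
```

```text
tcp lamp mm [-62.6   0.4] 0.02419306584478348 [ 0.2  0.1 -0.5] 0.3541778954957805 10.7667
disc 0.045 -27.320005416870117 -0.3502131998538971 31.316308975219727 [-58.175478   -31.21316871] [ 3.68151565 30.53008441]
disc 0.053 -24.635169982910156 -0.34072476625442505 29.556550979614258 [-53.75677257 -29.46939183] [ 4.62427613 28.80430779]
```

View pics/w6.png

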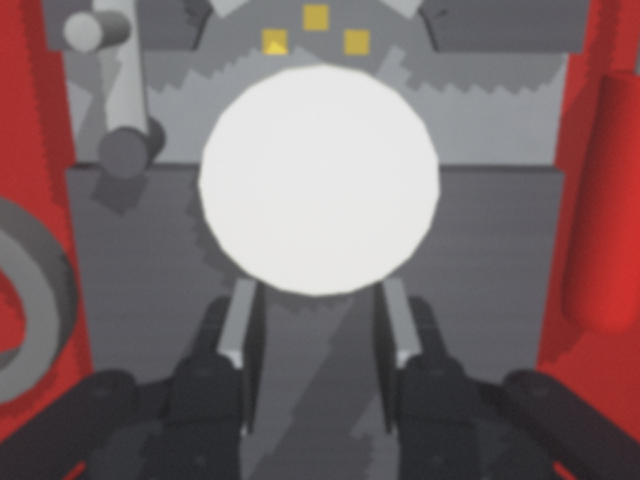

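Emit:
move_arm(steps=[0.02, 0, 0, 0, 0, 0, 0.353, 0.04, 0, 0, 0, 0, 0, 0.353, 0.06, 0, 0, 0, 0, 0, 0.353, 0.08, 0, 0, 0, 0, 0, 0.353, 0.1, 0, 0, 0, 0, 0, 0.353, 0.12, 0, 0, 0, 0, 0, 0.353, 0.12, 0, 0, 0, 0, 0, 0.353, 0.05, 0, 0, 0, 0, 0, 0.353, 0.04, 0, 0, 0, 0, 0, 0.353, 0.04, 0, 0, 0, 0, 0, 0.353])

```text
clock: 11.65
position: [0.6058, -0.0227, 0.0241]
ee_rot: [180.0, 0.0, 122.8]
wrist_force: [0.1, -0.2, 0.3]
opening: 0.354
```

```bash
python3 -c "
from h import *
look('w7.png')"
```

```text
tcp lamp mm [-59.9   0.5] 0.024138297823852697 [ 0.1 -0.2  0.3] 0.35405247233619463 11.65
disc 0.045 -14.57279109954834 0.04752826690673828 31.60284996032715 [-45.65573381 -30.94568369] [16.82534015 30.33811507]
disc 0.053 -12.418341636657715 0.03586554527282715 29.82607078552246 [-41.75372801 -29.21483551] [17.21451397 28.62344487]
```

View pics/w7.png

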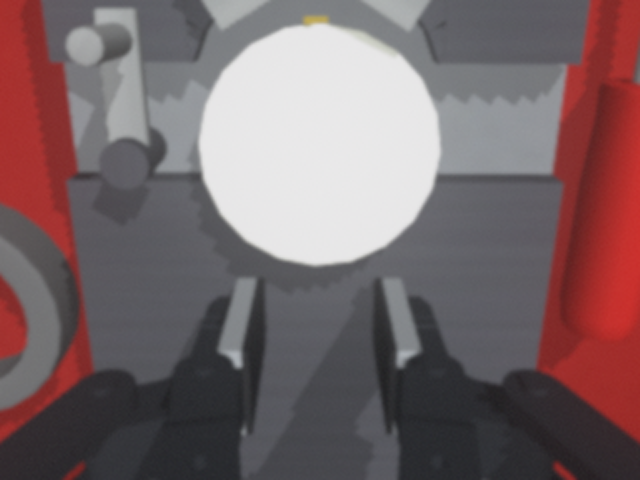

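Emit:
move_arm(steps=[0.05, 0, 0, 0, 0, 0, 0.353, 0.08, 0, 0, 0, 0, 0, 0.353, 0.1, 0, 0, 0, 0, 0, 0.353, 0.12, 0, 0, 0, 0, 0, 0.353, 0.14, 0, 0, 0, 0, 0, 0.353, 0.16, 0, 0, 0, 0, 0, 0.353, 0.18, 0, 0, 0, 0, 0, 0.353, 0.195, 0, 0, 0, 0, 0, 0.353, 0.205, 0, 0, 0, 0, 0, 0.353, 0.205, 0, 0, 0, 0, 0, 0.353])

```text
clock: 12.53
position: [0.5942, -0.0047, 0.0242]
ee_rot: [180.0, -0.0, 122.9]
wrist_force: [0.1, -0.2, -0.2]
opening: 0.349
```

Emit:
move_arm(steps=[-0.05, 0, 0, 0, 0, 0, 0.353, -0.1, 0, 0, 0, 0, 0, 0.353, -0.1, 0, 0, 0, 0, 0, 0.353, -0.1, 0, 0, 0, 0, 0, 0.353])

```text
clock: 12.87
position: [0.6, -0.0138, 0.0242]
ee_rot: [180.0, -0.0, 122.8]
wrist_force: [-1.0, 0.3, 0.4]
opening: 0.353
```

```bash
python3 -c "
from h import *
look('w8.png')"
```

```text
tcp lamp mm [-49.3   0.5] 0.024189112667839886 [-1.   0.3  0.4] 0.35293490500032104 12.8667
disc 0.045 -2.670799970626831 -0.48277270793914795 30.54798126220703 [-32.66979174 -30.70777168] [24.19730319 29.82673011]
disc 0.053 -0.5899773836135864 -0.46316513419151306 28.830810546875 [-28.90265368 -28.9891443 ] [24.7678063  28.14256887]
```

View pics/w8.png

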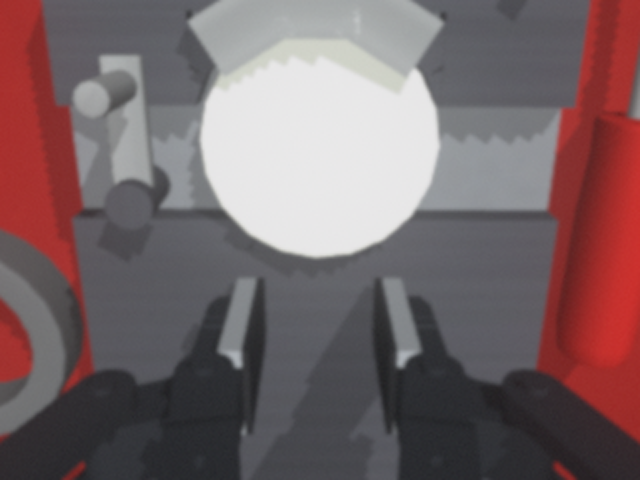

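Emit:
move_arm(steps=[0, 0, -0.3, 0, 0, 0, 0.353, 0, 0, -0.55, 0, 0, 0, 0, 0.31, 0.01, -0.55, 0, 0, 0, 0, 0.31, 0.01, -0.55, 0, 0, 0, 0, 0.31, 0.01, -0.55, 0, 0, 0, 0, 0.31, 0.01, -0.55, 0, 0, 0, 0, 0.31, 0.01, -0.55, 0, 0, 0, 0])

```text
clock: 13.5
position: [0.5837, 0.013, 0.0786]
ee_rot: [-180.0, -0.0, 122.8]
wrist_force: [0.2, 0.3, -0.3]
opening: -0.001
```

```bash
python3 -c "
from h import *
look('w9.png',(slice(100,340),slice(100,420)))"
```

```text
tcp lamp mm [-18.   -0.2] 0.07863391493522118 [ 0.2  0.3 -0.3] -0.0005370216105025963 13.5
disc 0.045 4.837657928466797 -15.25729751586914 50.04709243774414 [-33.97321281 -60.52318403] [38.14491035 30.29398098]
disc 0.053 7.294643878936768 -14.674375534057617 48.01293182373047 [-29.93876241 -58.10043304] [39.24812407 29.02547389]
```

View pics/w9.png

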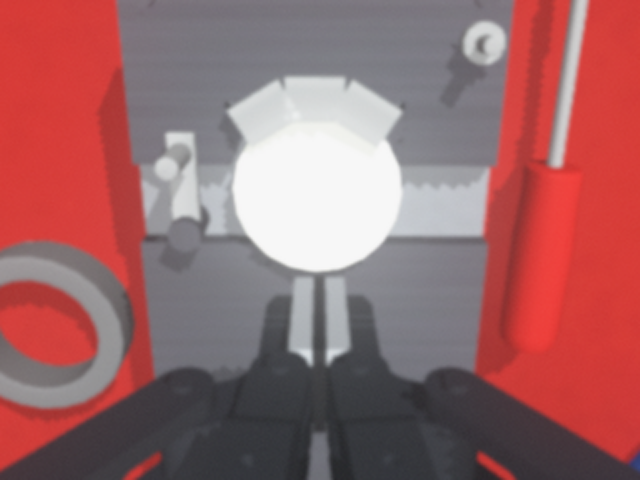

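Emit:
move_arm(steps=[0, 0, 0.2, 0, 0, 0, 0, 0, 0, 0.35, 0, 0, 0, 0, 0, 0, 0.42, 0, 0, 0, 0, 0, 0, 0.45, 0, 0, 0, 0, 0, 0, 0.45, 0, 0, 0, 0])

```text
clock: 13.97
position: [0.5833, 0.0131, 0.0335]
ee_rot: [-179.9, -0.1, 122.8]
wrist_force: [-0.2, -0.0, -0.3]
opening: 0.001
```

Emit:
move_arm(steps=[0, 0, 0.01, 0, 0, 0, 0, 0, 0, 0.02, 0, 0, 0, 0, 0, 0, 0.02, 0, 0, 0, 0])

```text
clock: 14.22
position: [0.5843, 0.0132, 0.0328]
ee_rot: [180.0, 0.0, 122.9]
wrist_force: [0.6, -0.5, 0.0]
opening: 0.0
```

Emit:
move_arm(steps=[0, 0, 0.01, 0, 0, 0, 0, 0, 0, 0.02, 0, 0, 0, 0, 0, 0, 0.02, 0, 0, 0, 0])

```text
clock: 14.47
position: [0.5838, 0.0133, 0.0302]
ee_rot: [180.0, -0.0, 122.9]
wrist_force: [0.4, -0.3, -0.1]
opening: -0.0
```

Emit:
move_arm(steps=[0, 0, 0.01, 0, 0, 0, 0, 0, 0, 0.02, 0, 0, 0, 0, 0, 0, 0.02, 0, 0, 0, 0])

```text
clock: 14.72
position: [0.5841, 0.0132, 0.0284]
ee_rot: [180.0, 0.0, 122.9]
wrist_force: [-0.1, -1.1, 1.6]
opening: -0.0
```

Emit:
move_arm(steps=[0, 0, 0.01, 0, 0, 0, 0, 0, 0, 0.015, 0, 0, 0, 0, 0, 0, 0.015, 0, 0, 0, 0])

```text
clock: 14.97
position: [0.5841, 0.0131, 0.0269]
ee_rot: [180.0, 0.0, 122.9]
wrist_force: [0.6, -0.4, 2.3]
opening: -0.002
```

Emit:
move_arm(steps=[0, 0, 0.01, 0, 0, 0, 0, 0, 0, 0.015, 0, 0, 0, 0, 0, 0, 0.015, 0, 0, 0, 0])

```text
clock: 15.22
position: [0.5839, 0.0132, 0.0252]
ee_rot: [180.0, 0.0, 122.9]
wrist_force: [1.4, -1.5, 2.3]
opening: -0.001
```

Emit:
move_arm(steps=[0, 0, 0.01, 0, 0, 0, 0, 0, 0, 0.015, 0, 0, 0, 0, 0, 0, 0.015, 0, 0, 0, 0])

```text
clock: 15.47
position: [0.584, 0.0132, 0.024]
ee_rot: [180.0, 0.0, 122.9]
wrist_force: [0.3, -2.7, 5.1]
opening: -0.001
```

Emit:
move_arm(steps=[0, 0, 0.005, 0, 0, 0, 0, 0, 0, 0.01, 0, 0, 0, 0, 0, 0, 0.01, 0, 0, 0, 0])

```text
clock: 15.72
position: [0.584, 0.0132, 0.0239]
ee_rot: [180.0, 0.0, 122.9]
wrist_force: [-3.8, -2.1, 13.1]
opening: 0.003
```

Emit:
move_arm(steps=[0, 0, 0.005, 0, 0, 0, 0, 0, 0, 0.01, 0, 0, 0, 0, 0, 0, 0.01, 0, 0, 0, 0, 0, 0, 0.01, 0, 0, 0, 0])

```text
clock: 16.05
position: [0.5841, 0.0132, 0.0239]
ee_rot: [180.0, 0.1, 122.9]
wrist_force: [-6.4, -0.6, 20.5]
opening: -0.001
```

Emit:
move_arm(steps=[0, 0, -0.1, 0, 0, 0, 0, 0, 0, -0.4, 0, 0, 0, 0, 0, 0, -0.6, 0, 0, 0, 0, -0.2, 0, -0.6, 0, 0, 0, 0, -0.2, 0, -0.6, 0, 0, 0, 0, -0.2, 0, -0.6, 0, 0, 0, 0])

```text
clock: 16.55
position: [0.5944, -0.0036, 0.0813]
ee_rot: [-180.0, -0.1, 122.8]
wrist_force: [-0.4, -0.2, -1.1]
opening: 0.0
```

```bash
python3 -c "
from h import *
look('w10.png',(slice(100,292),slice(122,378)))
np.set_printoptions(precision=4,suppress=True)
for t in['clip_pivot','clip_tab','disc']:
    r=nets.boxes_of(t,'wrist');print(t,[(round(x['score'],2),w('wrist',x['at']),lampxy(w('wrist',x['at']))*1000) for x in r[:2]])"
```

```text
tcp lamp mm [-37.7  -0.2] 0.08128582098700358 [-0.4 -0.2 -1.1] 0.00021933691917674642 16.55
disc 0.045 5.194108963012695 -14.868550300598145 50.541194915771484 [-29.47802587 -60.22028774] [39.27732899 30.41603726]
disc 0.053 6.83598518371582 -14.304525375366211 48.510581970214844 [-26.44310979 -57.83414262] [39.54982725 29.16064204]
clip_pivot [(0.83, array([0.5398, 0.0021, 0.0486]), array([-3.4563, 42.5874]))]
clip_tab [(0.93, array([ 0.5312, -0.0007,  0.0497]), array([-1.1788, 51.3458])), (0.38, array([0.5662, 0.0382, 0.0409]), array([12.6986,  0.8979]))]
disc [(0.8, array([0.5747, 0.0299, 0.0397]), array([ 1.1182, -1.8334])), (0.51, array([ 0.5073, -0.1108,  0.0168]), array([-80.8956, 130.9258]))]
```

View pics/w10.png

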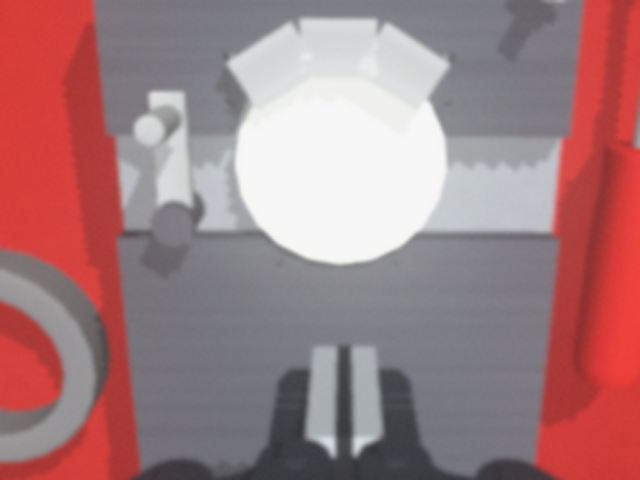

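```bash
python3 -c "
from h import *
pv=lampxy(onz('wrist',[[192,188.8]],.055))*1000;tb=lampxy(onz('wrist',[[182,152]],.070))*1000;print(pv,tb,tb-pv)
for k in range(1,11):
  a=np.radians(3.5*k);print(f'{.29*(np.cos(a)-1):.3f}, {.29*np.sin(a):.3f}, 0, 0, 0, {3.5*k/45:.3f}, 0.165,',end=' ')
print(state()['ee_rot'])"
```

```text
[[-13.62087983  45.38826034]] [[14.61229351 46.15788975]] [[28.23317334  0.76962941]]
-0.001, 0.018, 0, 0, 0, 0.078, 0.165, -0.002, 0.035, 0, 0, 0, 0.156, 0.165, -0.005, 0.053, 0, 0, 0, 0.233, 0.165, -0.009, 0.070, 0, 0, 0, 0.311, 0.165, -0.013, 0.087, 0, 0, 0, 0.389, 0.165, -0.019, 0.104, 0, 0, 0, 0.467, 0.165, -0.026, 0.120, 0, 0, 0, 0.544, 0.165, -0.034, 0.136, 0, 0, 0, 0.622, 0.165, -0.043, 0.152, 0, 0, 0, 0.700, 0.165, -0.052, 0.166, 0, 0, 0, 0.778, 0.165, [-1.79938457e+02 -8.82985550e-02  1.22882334e+02]
```

Emit:
move_arm(steps=[0.52, -0.465, 0, 0, 0, 0, 0.2, 0.52, -0.465, 0, 0, 0, 0, 0.2, 0.52, -0.465, 0, 0, 0, 0, 0.2, 0.52, -0.465, 0.15, 0, 0, 0, 0.2, 0.52, -0.465, 0.15, 0, 0, 0, 0.2])

```text
clock: 17.17
position: [0.5258, 0.0157, 0.0645]
ee_rot: [-179.9, -0.1, 122.9]
wrist_force: [-0.5, -0.1, -0.8]
opening: 0.199
```

```bash
python3 - <<'E'
from h import *
look('w11.png')
import json
c=cv2.imread('pics/raw_w11.png')
# predicted pixel of tab top and pivot vs. tips
P=lambda x,y,z:np.r_[S+EX*x/1000+EY*y/1000,z]
print(px('wrist',[P(14.2,46.3,.070),P(-15,46,.055)]))
s=state();p=s['position']
a=np.radians(s['ee_rot'][2]);tx=np.r_[np.cos(a),np.sin(a),0];ty=np.r_[np.sin(a),-np.cos(a),0]
print('tips',px('wrist',[p+tx*.011+ty*k+np.r_[0,0,.0215] for k in(-.008,.008)]))
E
```

```text
tcp lamp mm [15.6 47.1] 0.06453194230390275 [-0.5 -0.1 -0.8] 0.1988890358556141 17.1667
disc 0.045 4.97402811050415 -15.36673641204834 48.41790771484375 [-31.33480182 -59.34921855] [36.74396106 29.11456304]
disc 0.053 9.038351058959961 -12.69588851928711 46.310569763183594 [-25.69017259 -54.76407695] [39.42552894 29.84940536]
[[258.63190718 241.33867099]
 [259.02372751 268.56585854]]
tips [[242.90115892 236.38093366]
 [272.19156152 236.4002421 ]]
```

Emit:
move_arm(steps=[-0.01, 0.005, 0.1, 0, 0, 0, 0.2, -0.01, 0.005, 0.2, 0, 0, 0, 0.2, -0.01, 0.005, 0.29, 0, 0, 0, 0.2, -0.01, 0.005, 0.29, 0, 0, 0, 0.165, -0.01, 0.005, 0.29, 0, 0, 0, 0.165])

```text
clock: 17.63
position: [0.5276, 0.0145, 0.0367]
ee_rot: [-179.9, -0.1, 122.9]
wrist_force: [0.8, 0.7, 0.0]
opening: 0.166
```

```bash
python3 -c "
from h import *
look('w12.png')"
```

```text
tcp lamp mm [13.6 46.1] 0.03674205993392025 [0.8 0.7 0. ] 0.16649392993411063 17.6333
disc 0.045 4.692442417144775 -14.937966346740723 47.78788375854492 [-21.25511518 -58.57316336] [36.81148342 28.46944288]
disc 0.053 9.413619995117188 -11.854044914245605 45.33181381225586 [-15.20035297 -53.24659444] [39.88189043 29.32242353]
```

Emit:
move_arm(steps=[-0.001, 0.018, 0, 0, 0, 0.078, 0.165, -0.002, 0.035, 0, 0, 0, 0.156, 0.165, -0.005, 0.053, 0, 0, 0, 0.233, 0.165, -0.009, 0.07, 0, 0, 0, 0.311, 0.165, -0.013, 0.087, 0, 0, 0, 0.389, 0.165, -0.019, 0.104, 0, 0, 0, 0.467, 0.165, -0.026, 0.12, 0, 0, 0, 0.544, 0.165, -0.034, 0.136, 0, 0, 0, 0.622, 0.165, -0.043, 0.152, 0, 0, 0, 0.7, 0.165, -0.052, 0.166, 0, 0, 0, 0.778, 0.165])

```text
clock: 18.52
position: [0.5454, 0.0188, 0.0382]
ee_rot: [180.0, 0.0, 87.7]
wrist_force: [-0.5, -1.3, -0.6]
opening: 0.166
```

```bash
python3 - <<'E'
from h import *
look('w13.png')
r=nets.boxes_of('clip_tab','wrist')
for x in r[:2]:
    q=lampxy(w('wrist',x['at']))*1000;print(x['score'],q,w('wrist',x['at'])[2])
s=state();t=lampxy(s['position'])*1000-[-15,46];print('tcp ang deg',-np.degrees(np.arctan2(t[1],t[0])),np.hypot(*t),s['ee_rot'])
E
```

```text
tcp lamp mm [ 7.6 28.9] 0.038215121689239795 [-0.5 -1.3 -0.6] 0.16575428350463012 18.5167
disc 0.045 4.686286926269531 -15.204898834228516 50.42949676513672 [-30.35764553 -61.31071344] [37.78056507 34.26232709]
disc 0.053 8.323728561401367 -15.445837020874023 47.849910736083984 [-24.92761886 -59.19322405] [39.72515346 31.49101867]
0.86 [-3.99572532 38.45010493] 0.060377446222142334
tcp ang deg 37.458713823209095 28.45615229396164 [1.79958847e+02 6.18783171e-03 8.77881689e+01]
```

Emit:
move_arm(steps=[-0.001, 0.018, 0, 0, 0, 0.078, 0.165, -0.002, 0.035, 0, 0, 0, 0.156, 0.165, -0.005, 0.053, 0, 0, 0, 0.233, 0.165, -0.009, 0.07, 0, 0, 0, 0.311, 0.165, -0.013, 0.087, 0, 0, 0, 0.389, 0.165, -0.019, 0.104, 0, 0, 0, 0.467, 0.165, -0.026, 0.12, 0, 0, 0, 0.544, 0.165, -0.034, 0.136, 0, 0, 0, 0.622, 0.165, -0.043, 0.152, 0, 0, 0, 0.7, 0.165, -0.052, 0.166, 0, 0, 0, 0.778, 0.165])

```text
clock: 19.45
position: [0.5615, 0.0132, 0.038]
ee_rot: [-180.0, -0.0, 52.8]
wrist_force: [-1.6, -0.5, -0.2]
opening: 0.164
```

Emit:
move_arm(steps=[-0.001, 0.018, 0, 0, 0, 0.078, 0.165, -0.002, 0.035, 0, 0, 0, 0.156, 0.165, -0.005, 0.053, 0, 0, 0, 0.233, 0.165, -0.009, 0.07, 0, 0, 0, 0.311, 0.165, -0.013, 0.087, 0, 0, 0, 0.389, 0.165, -0.013, 0.087, 0, 0, 0, 0.389, 0.165])

```text
clock: 19.95
position: [0.5678, 0.0068, 0.038]
ee_rot: [180.0, -0.0, 35.3]
wrist_force: [-0.1, -0.6, -0.9]
opening: 0.165
```

```bash
cat > t.py <<'E'
from h import *
look('w14.png')
r=nets.boxes_of('clip_tab','wrist')
for x in r[:2]:
    q=lampxy(w('wrist',x['at']))*1000;print(x['score'],q,w('wrist',x['at'])[2])
s=state();t=lampxy(s['position'])*1000-[-15,46];print('tcp ang deg',-np.degrees(np.arctan2(t[1],t[0])),np.hypot(*t),s['ee_rot'],s['q'].round(0))
E
python3 t.py
```

```text
tcp lamp mm [-14.6  16.5] 0.03797349264405907 [-0.1 -0.6 -0.9] 0.16526178106513462 19.95
disc 0.045 4.373061180114746 -15.540363311767578 54.225372314453125 [-30.29066637 -64.15571727] [40.80254983 32.44088517]
disc 0.053 3.644850730895996 -18.17523193359375 51.44775390625 [-29.24327246 -64.30032978] [38.20828628 27.34823743]
0.81 [-20.26252574  32.74478826] 0.05603776314457212
tcp ang deg 89.07960667697101 29.565297602825545 [ 1.79986836e+02 -2.42072121e-02  3.55282204e+01] [-13.   3. -16.  71.   0. 132.]
```

Emit:
move_arm(steps=[-0.001, 0.013, 0, 0, 0, 0.05, 0.165, -0.002, 0.025, 0, 0, 0, 0.1, 0.165, -0.002, 0.03, 0, 0, 0, 0.1, 0.165, -0.002, 0.03, 0, 0, 0, 0.1, 0.165])

```text
clock: 20.38
position: [0.5694, 0.0045, 0.0379]
ee_rot: [-180.0, -0.0, 31.0]
wrist_force: [-0.2, 1.2, 1.0]
opening: 0.164
```

Emit:
move_arm(steps=[0, 0.01, 0, 0, 0, 0, 0.165, 0, 0.01, 0, 0, 0, 0, 0.165, 0, 0.01, 0, 0, 0, 0, 0.165])

```text
clock: 20.63
position: [0.5698, 0.0035, 0.0378]
ee_rot: [180.0, -0.0, 30.9]
wrist_force: [0.2, 1.5, -0.2]
opening: 0.166
```

Emit:
move_arm(steps=[0, 0.01, 0, 0, 0, 0, 0.165, 0, 0.015, 0, 0, 0, 0, 0.165, 0, 0.015, 0, 0, 0, 0, 0.165])

```text
clock: 20.88
position: [0.5704, 0.0024, 0.0377]
ee_rot: [-180.0, -0.0, 30.9]
wrist_force: [0.0, 2.7, 2.1]
opening: 0.163
```

Emit:
move_arm(steps=[0, 0.01, 0, 0, 0, 0, 0.165, 0, 0.01, 0, 0, 0, 0, 0.165, 0, 0.01, 0, 0, 0, 0, 0.165])

```text
clock: 21.13
position: [0.5705, 0.0023, 0.0376]
ee_rot: [-179.9, -0.0, 30.9]
wrist_force: [-2.8, 6.0, 3.0]
opening: 0.166
```

Emit:
move_arm(steps=[0, 0.01, 0, 0, 0, 0, 0.165, 0, 0.01, 0, 0, 0, 0, 0.165, 0, 0.01, 0, 0, 0, 0, 0.165])

```text
clock: 21.38
position: [0.5707, 0.0021, 0.0376]
ee_rot: [-179.8, -0.0, 30.9]
wrist_force: [-4.2, 9.7, 3.4]
opening: 0.166
```

```bash
python3 t.py
```

```text
tcp lamp mm [-20.1  16.6] 0.03756550199150597 [-4.2  9.7  3.4] 0.1660319645058313 21.3833
disc 0.045 3.7904787063598633 -15.494218826293945 54.574222564697266 [-30.49257977 -63.84639652] [41.14374627 32.41325599]
disc 0.053 2.436354637145996 -18.13339614868164 51.77077865600586 [-30.08559979 -64.00174675] [37.87080505 27.31309698]
0.71 [-19.96016861  31.21335641] 0.05511816825412785
tcp ang deg 99.86149149050095 29.83617061053435 [-1.79813718e+02 -1.70509899e-02  3.09066514e+01] [-13.   3. -15.  72.   0. 136.]
```

Emit:
move_arm(steps=[0, -0.04, 0, 0, 0, 0, 0.165, 0, -0.065, 0, 0, 0, 0, 0.2, 0, -0.065, 0, 0, 0, 0, 0.2, 0, -0.065, -0.3, 0, 0, 0, 0.2, 0, -0.065, -0.65, 0, 0, 0, 0.2, 0, -0.065, -1, 0, 0, 0, 0.2, -0.4, -0.065, -1, 0, 0, 0, 0.2, -0.4, -0.065, -1, 0, 0, 0, 0.2, -0.4, -0.065, -1, 0, 0, 0, 0.2])

```text
clock: 22.23
position: [0.5335, -0.0154, 0.1383]
ee_rot: [179.9, -0.0, 30.8]
wrist_force: [0.6, 0.1, -0.7]
opening: 0.198
```

```bash
python3 - <<'E'
from h import *
look('w15.png',(slice(80,320),slice(90,410)))
P=lambda x,y,z:np.r_[S+EX*x/1000+EY*y/1000,z]
u=px('wrist',[P(-15,17,.07),P(-15,46,.055),P(-15,10,.0506),P(0,0,.045)]);print('expected tab,pivot,arm end,seat in crop px',((u-[90,80])*2).round(0))
E
```

```text
tcp lamp mm [-14.7  57.4] 0.13832982145492134 [ 0.6  0.1 -0.7] 0.1977157584029421 22.2333
disc 0.045 -9.847920417785645 -1.0068044662475586 62.716278076171875 [-30.78670164 -63.03158615] [40.27467843 60.81232138]
disc 0.053 -10.059463500976562 -1.8097537755966187 60.75807571411133 [-30.34447081 -61.89791942] [38.49814114 58.07917729]
expected tab,pivot,arm end,seat in crop px [[337. 148.]
 [339. 206.]
 [337. 123.]
 [302. 100.]]
```

View pics/w15.png

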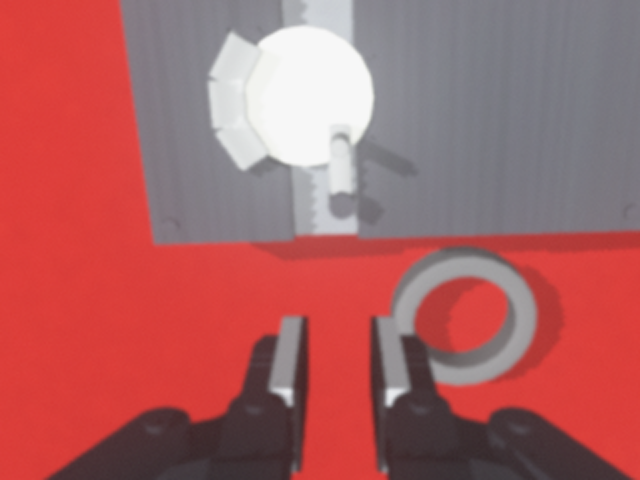

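```bash
python3 -c "
from h import *
print(robot.hand_in())"
```

```text
the job is handed in; nothing more can be done
None
```

The disc is seated flat under the lip, the clip is swung fully across it, and the job is handed in at about 22 s of the 54 s allowed.

- **Disc in:** I pushed the disc along the face with both fingertips until it tipped into the seat. Its leading edge went under the lip and its rear stayed propped up.
- **Press:** I pressed the raised side down with the shut fingertips. It stopped moving as the force rose to 20 N. In the picture afterwards it looked flush, with its rear edge 29.5 mm from the seat centre (30 expected).
- **Clip:** I swung the tab round its pivot until it stalled against the stop at about 10 N. In the last picture the arm, tab and pivot are within about 3 pixels of where the closed clip should appear.

**What went wrong or was not checked:**
- **First push missed:** it passed over the disc without moving it. The fingertips turned out to end about 21 to 23 mm above the reported tool point, so I lowered the tool and repeated it.
- **Clip-tab network:** near the end it placed the tab 14 mm from the true spot, probably because the fingers hid it. I relied on the force stall and the picture instead.
- **Lift pad:** its position was not measured directly. I take it as pressed home because the disc is flush.
- **Other bench items:** I made no deliberate contact with them, and the contact forces I read matched pressing the disc and turning the clip. I did not measure them afterwards.

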